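# Fetch the preamp from behind its tray mates

## Robot

A 6-joint arm with a two-finger parallel gripper is mounted at the origin on the work surface. World frame = base frame: x ahead of the robot, y to its left, z up, the work surface at z = 0. Lengths are in mm, angles in rad, forces in N, time in s.
With the tool pointing down it reaches from about 225 to 875 mm from the base axis. Payload 3.4 kg.
Tool frame: the origin (TCP) lies between the finger pads; the fingertips stand 19 mm ahead of it and the grasp point (between the pads) is the TCP; z points along the fingers, y is the line along which they close (so a half turn about z gives the same grasp; the last joint's range is limited). The gripper opens to 85 mm and grips with 20 to 120 N. Pads are 22 mm wide; open, the fingers measure 114 mm over their backs; the gripper's body (76 mm by 85 mm) begins 54 mm behind the grasp point. The pads swing forward as they close: fully open they stand 13 mm farther back than shut.
Start: joints at [-1.341, 0.276, 1.505, -0, 1.361, -0.121], TCP at [197.598, -540.014, 250.328] pointing down, gripper open.
Joint ranges: [-2.89, 2.89], [-0.75, 2.08], [0.22, 2.7], [-1.18, 4.32], [0.11, 2.71], [-2.7, 2.7]. Speed limits (rad/s): [2.57, 2.57, 3.14, 3.14, 3.14, 3.14].

## Interface

Orientations are given as a rotation vector (axis times angle).
In Python, from workcell import env gives the robot as it stands. The module is installed in compiled form; this text tells all that it offers.
- The arm moves only by the tool play_rows, never from a script. Its argument "motion" is a list that holds one entry, the list of rows, each a list of 6 numbers: the shift along the tool's x, y, z each as a share of 1 m, from -1 to 1, then the turn, a rotation vector about the tool's x, y, z each as a share of 180 degrees, from -1 to 1. In form: [[[tx, ty, tz, wx, wy, wz], ...]]. A call has 1 to 20 rows; each row shifts and turns the commanded pose from where the row before left it, along the tool's axes as they then stand; what a row does not reach is not made up. A row lasts 1/8 s, in which the tool goes at most 62.5 mm and 10.7 degrees, less where a joint would pass 70% of its speed; a pose out of reach is approached as far as the arm can. A call with a number of a shift or a turn outside -1 to 1 is refused whole. A call with a gripper value outside its range is refused whole. "hand" is the finger opening in mm, from 0 to 85.4, set as the call begins (left out, the last holds). The fingers move at their own pace and stop on an object; the grip force is fixed at half the most. Time passes only in rows, so rows that do not move let the fingers close. It gives the time, the measured TCP pose, the force, the opening and the grip force at its end, in the units of the state.
- env.sense(): the state, without advancing time (a new reading comes with each control period).
- env.read_camera(name): name is "scene" or "top" or "wrist"; returns a dict with "img" (400x640x3 uint8, red, green, blue), "K" (3x3 intrinsics, pixels), "distortion" ([k1, k2, p1, p2, k3] as OpenCV has them; the pictures are not rectified), "rvec" (rotation vector, rad) and "tvec" (3), from world to camera coordinates, as OpenCV has them. Camera axes: x right, y down, z forward; pixel columns grow to the right and rows downward; lengths in mm; the calibration is good to about 2 mm. A picture is of the moment at which its call begins. There is no depth.
- env.job_done(): hands the job in; it is judged then, once.
The state is a dict: "clock": time; "joints": joint angles; "joint_velocities": joint speeds; "joint_efforts": joint torques, N m; "position": TCP position; "eef_rot": TCP orientation; "force": force on the tool from outside, world axes, zero at the start; "moment": the same for the moment, N m; "gripper_width": opening from 0.0 (shut) to 1.0 (fully open); "grasp_force": force on a finger pad.
Only numpy, scipy, OpenCV 4.12 (cv2) and the standard library are available. Lean on these libraries where they do the work, as an engineer would, in place of code of your own. Each camera call takes 0.05 s, during which the arm holds its last target. There are 200 camera calls.

## Task

The black preamp in the blue-rimmed tray is hemmed in by a yellow carton, a blue-lidded jar and a white glue bottle: first move all three out of the tray and stand them on the cork mat, then fetch the preamp and lay it knobs up, flat in the wooden cradle, its length along the cradle's length (either way round). Only then put the three back in the tray, each standing centred on the spot of its own colour (carton on yellow, jar on blue, glue bottle with the orange cap on orange). Keep the three upright all along, and do not knock over the amber lacquer bottle standing on the bench.

Things in the scene. Friction and masses are not known exactly. Their poses are not given: they have to be found in the camera images.
- preamp: Black preamp module, a block 40 (x) x 92 (y) x 34 (z) mm with three 3 mm knobs and an orange flap on top; about 0.18 kg. Origin: centre of its underside; z up, y along its length. It lies in the tray's middle, parallel to the tray's y. The taller carton, jar and bottle stand 8 mm from its long sides, too near for fingers; fingertips can pass above the preamp to take them by their upper halves.
- carton: Upright yellow carton with a brown tape strip over it, 42 x 42 mm, 85 mm tall, about 0.2 kg. Origin: centre of its underside, z up; its sides are nearly parallel to the tray's.
- jar: Upright round pale, frosted screw jar with a blue lid, diameter 44 mm throughout, 85 mm tall, about 0.25 kg. Origin: centre of its underside, z up.
- glue: Upright round white glue bottle with orange cap and orange band: body 42 mm in diameter up to 74 mm, then a shoulder, cap 24 mm in diameter, 100 mm tall in all, about 0.15 kg. Origin: centre of its underside, z up.
- spot_yellow: Flat yellow disc on the tray's floor (4 mm above the bench), 54 mm in diameter: the carton's place, on which it stands at the start. Origin: its centre, at floor level; axes parallel to the tray's. Two spots lie 64 mm apart on one side of the preamp and one on the other, all 50 mm from the tray's middle line; which colour is where changes.
- spot_blue: Blue disc, as the yellow one: the jar's place.
- spot_orange: Orange disc, as the yellow one: the glue bottle's place.
- mat: Empty cork mat fixed on the bench, 130 (x) x 250 (y) mm, 3 mm thick: the side area, with room for all three in a row along y. Origin: centre of its underside, at bench level.
- cradle: Light wooden cradle fixed on the bench, outside 82 (x) x 132 (y) mm; a pocket 62 x 112 mm, its grey floor 6 mm above the bench, its rim 14 mm above the bench. Origin: centre of its underside, at bench level; y along its length.
- lacquer: Amber glass lacquer bottle, pale label, black cap, 48 mm in diameter, 120 mm tall, standing loose at the far left or right. Origin: centre of its underside. Apart from it are the tray (190 x 190 mm, grey floor, blue rim 14 mm above the bench), mat and cradle; a screwdriver, marker, battery, pickup and cup lie outside these areas, all lower than 60 mm.
Not all that is in view belongs to the job. What is shaped like the jar but pink or turquoise is not meant.

How it is judged (in metres and radians):
On the way, in this order (a step that is already met when the one before it is completed fails the run):
1. carton, jar and glue bottle all stand upright on the cork mat (x of carton in the frame of mat between -0.06 and 0.06 m and y of carton in the frame of mat between -0.12 and 0.12 m and height (world z) of each of carton, jar, glue below 0.012 m and angle between each of carton, jar, glue's own z axis and vertical below 0.15 rad and linear speed of each of carton, jar, glue below 0.05 m/s and x of jar in the frame of mat between -0.06 and 0.06 m and y of jar in the frame of mat between -0.12 and 0.12 m and x of glue in the frame of mat between -0.06 and 0.06 m and y of glue in the frame of mat between -0.12 and 0.12 m), for 0.2 s.
2. the preamp lies flat in the cradle while the three still stand on the mat (all of step 1 and horizontal distance between preamp and cradle below 0.015 m and height (world z) of preamp below 0.011 m and angle between preamp's own z axis and vertical below 0.1 rad and angle between the y axis of preamp and the y axis of cradle, either way round below 0.3 rad and linear speed of preamp below 0.05 m/s), for 0.2 s.
At the end, for the whole second after the job is handed in: The preamp lies flat on the cradle's floor, within 15 mm of its centre and 0.3 rad of its length; carton, jar and glue bottle stand upright on the tray floor, each within 15 mm of the centre of its own coloured spot, at rest; the amber bottle is upright (horizontal distance between preamp and cradle below 0.015 m and height (world z) of preamp below 0.011 m and angle between each of preamp, carton, jar, glue's own z axis and vertical below 0.1 rad and angle between the y axis of preamp and the y axis of cradle, either way round below 0.3 rad and linear speed of preamp below 0.05 m/s and horizontal distance between carton and spot_yellow below 0.015 m and height (world z) of each of carton, jar, glue below 0.012 m and linear speed of each of carton, jar, glue below 0.02 m/s and horizontal distance between jar and spot_blue below 0.015 m and horizontal distance between glue and spot_orange below 0.015 m and angle between lacquer's own z axis and vertical below 0.3 rad); the robot touches nothing.
It fails at once if the carton, the jar or the glue bottle is tipped over (angle between any of carton, jar, glue's own z axis and vertical above 0.7 rad).
It fails at once if the amber bottle is knocked over (angle between lacquer's own z axis and vertical above 0.5 rad).
It also fails if it takes over 141 s, if anything falls off the work surface, if the arm or the gripper's body presses on something with over 40 N, if the wrist force passes 120 N, or if a joint passes its speed limit or range.

## Working session

There is one attempt and no reset: what is moved stays moved. The work goes in short steps, Python scripts to look and compute and a tool call to move; the robot and the scene stay as the last step left them, time stands still between calls to the robot, and variables do not carry over. Pictures are saved under pics/ and viewed, at most 14 in all, crops included, and the job is handed in when it is done.

Besides the shell and the picture viewer there is one more tool, called after ">>>" as a command line: name --argument value ..., lists and objects as JSON in quotes. play_rows: Moves the arm, as the interface text tells. Shift numbers are shares of 1 m and turn numbers shares of 180 degrees, none past 1 either way. Its arguments: {"type":"object","properties":{"motion":{"type":"array","items":{"type":"array","items":{"type":"array","items":{"type":"number"}}}},"hand":{"type":"number"}},"required":["motion"]}

```bash
mkdir -p pics; cat > h.py <<'E'
import numpy as np, cv2
from workcell import env
from scipy.spatial.transform import Rotation as R
def cam(n):
    c=env.read_camera(n); c['K']=np.array(c['K'],float); c['d']=np.array(c['distortion'],float)
    c['R']=cv2.Rodrigues(np.array(c['rvec'],float))[0]; c['t']=np.array(c['tvec'],float).reshape(3); return c
def ray(c,px,z):
    p=cv2.undistortPoints(np.array(px,float).reshape(-1,1,2),c['K'],c['d']).reshape(-1,2)
    d=np.c_[p,np.ones(len(p))]@c['R']; o=-c['R'].T@c['t']
    return o+d*((z-o[2])/d[:,2])[:,None]
def save(c,n): cv2.imwrite('pics/'+n,cv2.cvtColor(c['img'],cv2.COLOR_RGB2BGR))
E
python3 - <<'E'
from h import *
for n in('top','scene'):
    c=cam(n); save(c,n+'0.png'); print(n,-c['R'].T@c['t'], c['K'][0,0])
s=env.sense(); print(s['position'],R.from_rotvec(s['eef_rot']).as_matrix().round(3),s['clock'],s['force'])
E
```

```text
top [ 435.2265608     2.08379131 1052.17688641] 402.0367375911405
scene [947.57237143 643.42659483 707.40271841] 386.01969841552835
[ 197.50336701 -539.55265252  249.53149309] [[ 0.939  0.344 -0.   ]
 [ 0.344 -0.939  0.002]
 [ 0.    -0.002 -1.   ]] 0.1 [ 0.3032367  -0.38351253 -0.10751855]
```

View pics/top0.png

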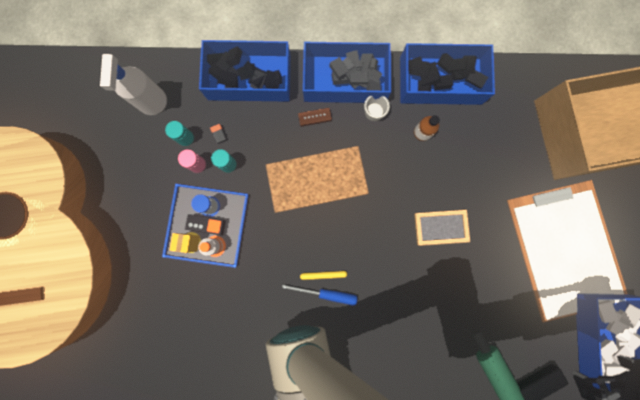

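View pics/scene0.png

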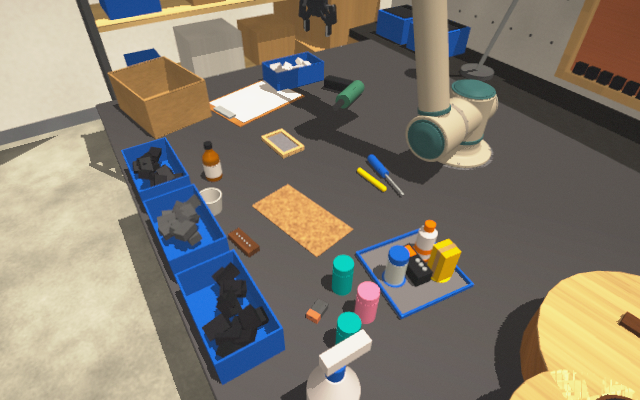

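Top view: the tray is at about (205,225), with the blue-lidded jar at (203,203), the carton at (183,243), the glue bottle at (210,245) and the preamp at (203,225). The mat is at (317,179), the cradle at (442,227) and the amber bottle at (427,127). The turquoise jars (178,131), (223,159) and the pink one (190,160) are decoys. The jar meant is at (203,203), because it has the blue lid and stands in the tray. I'll confirm that in an enlarged crop.

```bash
python3 - <<'E'
from h import *
c=cam('top'); im=c['img']; hsv=cv2.cvtColor(im,cv2.COLOR_RGB2HSV)
def mask(lo,hi,roi):
    m=cv2.inRange(hsv,lo,hi); k=np.zeros_like(m); x0,y0,x1,y1=roi; k[y0:y1,x0:x1]=m[y0:y1,x0:x1]; return k
def rect(m,z,name,hull=True):
    p=cv2.findNonZero(m).reshape(-1,2)
    w=ray(c,p,z)[:,:2].astype(np.float32)
    (cx,cy),(a,b),t=cv2.minAreaRect(w); print(name,len(p),np.round([cx,cy,a,b,t],1))
T=(150,170,260,280)
def big(m):
    n,l,s,_=cv2.connectedComponentsWithStats(m); i=1+np.argmax(s[1:,4]); return (l==i).astype(np.uint8)*255
blue=mask((105,120,60),(125,255,255),T)
rect(big(blue),14,'tray')
rect(big(mask((5,60,80),(25,255,255),(255,135,380,220))),3,'mat')
rect(big(mask((8,50,120),(28,255,255),(400,195,490,255))),14,'cradle')
b2=blue.copy(); b2[:,:185]=0;b2[:,222:]=0;b2[:192]=0;b2[220:]=0
rect(big(b2),85,'jar'); rect(big(mask((22,150,100),(32,255,255),T)),85,'carton')
rect(big(mask((5,150,150),(15,255,255),T)),100,'orange')
rect(big(mask((0,0,0),(180,255,45),(180,208,225,245))),34,'preamp')
rect(big(mask((5,120,60),(20,255,255),(405,105,450,150))),80,'lacquer')
cv2.imwrite('pics/tray.png',cv2.resize(cv2.cvtColor(im[180:270,155:255],cv2.COLOR_RGB2BGR),None,fx=6.6,fy=6.6,interpolation=2))
E
```

```text
tray 655 [467.6 294.8 192.3 190.2  83. ]
mat 4913 [594.   10.5 135.4 255.9  12.5]
cradle 896 [ 471.9 -315.2   87.   139.     4.9]
jar 250 [517.4 288.6  38.8  41.4   1. ]
carton 104 [420.9 321.5  14.9  39.4  84.8]
orange 160 [462.7 250.7  30.2  29.3  81.6]Traceback (most recent call last):
  File "<stdin>", line 19, in <module>
  File "<stdin>", line 11, in big
    return _wrapfunc(a, 'argmax', axis=axis, out=out, **kwds)
    return bound(*args, **kwds)
ValueError: attempt to get argmax of an empty sequence
```

>>> play_rows --motion '[[[0,0,0,0,0,-0.058],[0,0,0,0,0,-0.058],[0,0,0,0,0,-0.058],[0,0,0,0,0,-0.058],[0,0,0,0,0,-0.058],[0,0,0,0,0,-0.058],[0,0,0,0,0,0]]]' --hand 85

```text
clock: 1.02
position: [197.6, -539.8, 250.0]
eef_rot: [-2.359, -2.073, -0.001]
force: [0.4, -0.8, -0.4]
gripper_width: 0.994
grasp_force: 0.0
```

>>> play_rows --motion '[[[0.03,0.01,0,0,0,0],[0.05,0.01,0,0,0,0],[0.05,0.01,0,0,0,0],[0.05,0.01,0,0,0,0],[0.05,0.01,0,0,0,0],[0.05,0.01,0,0,0,0],[0.05,0.01,0,0,0,0],[0.05,0.01,0,0,0,0],[0.05,0.01,0,0,0,0],[0.05,0.01,0,0,0,0],[0.05,0.01,0,0,0,0],[0.05,0.01,0,0,0,0],[0.05,0.01,0,0,0,0],[0.05,0.01,0,0,0,0],[0.05,0.01,0,0,0,0],[0.05,0.01,0,0,0,0],[0.05,0,0,0,0,0],[0.03,0,0,0,0,0],[0,0,0,0,0,0],[0,0,0,0,0,0]]]'

```text
clock: 3.52
position: [464.6, 292.1, 250.0]
eef_rot: [2.359, 2.074, -0.002]
force: [-0.5, 0.0, 0.0]
gripper_width: 0.996
grasp_force: 0.0
```

```bash
python3 - <<'E'
from h import *
c=cam('wrist'); save(c,'w0.png'); print(-c['R'].T@c['t'], c['K'][0,0]); np.save('w0.npy',c,allow_pickle=True)
s=env.sense(); print(s['position'],R.from_rotvec(s['eef_rot']).as_matrix().round(3),s['clock'],s['force'])
E
```

```text
[472.47630717 359.76386431 371.99355044] 277.72563948888944
[464.70841539 291.80604933 250.16262919] [[ 0.128  0.992 -0.   ]
 [ 0.992 -0.128 -0.001]
 [-0.001 -0.    -1.   ]] 3.575 [ 1.1085611  -0.94162189 -0.30332176]
```

View pics/w0.png

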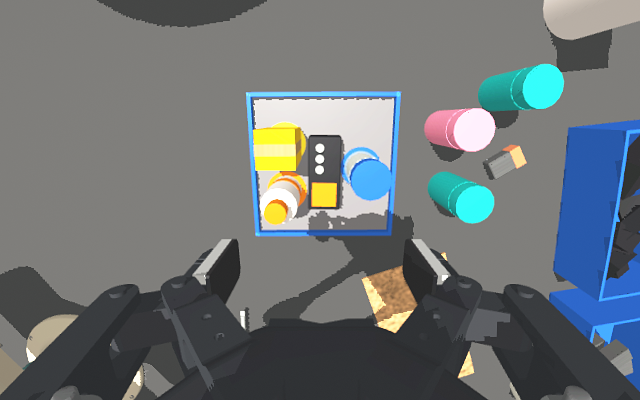

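Wrist view: the tray spans (247–400, 93–236). The blue-lidded jar's top is at (371,179), on the blue ring. The carton is at (276,149), the glue cap at (275,212) and the preamp at (324,172). The pink (460,130) and turquoise (540,87), (465,200) decoys are outside the tray, so the jar is confirmed.

```bash
cat > meas.py <<'E'
from h import *
def measure(c,u):
    im=c['img']; hsv=cv2.cvtColor(im,cv2.COLOR_RGB2HSV)
    def comps(lo,hi,roi,k=2):
        m=cv2.inRange(hsv,lo,hi); q=np.zeros_like(m); x0,y0,x1,y1=roi; q[y0:y1,x0:x1]=m[y0:y1,x0:x1]
        n,l,s,ce=cv2.connectedComponentsWithStats(q); o=1+np.argsort(-s[1:,4])[:k]
        return [np.argwhere(l==i)[:,::-1] for i in o if s[i,4]>20]
    def show(name,lo,hi,z,roi=u,k=3):
        for p in comps(lo,hi,roi,k):
            w=ray(c,p,z)[:,:2].astype(np.float32); r=cv2.minAreaRect(w)
            print(name,len(p),p.min(0),p.max(0),np.round([*r[0],*r[1],r[2]],1))
    show('blue lid',(95,100,60),(125,255,255),89)
    show('blue@14',(95,100,60),(125,255,255),14,k=1)
    show('yel',(24,120,120),(34,255,255),89)
    show('oran',(8,150,100),(23,255,255),104)
    show('black',(0,0,0),(180,255,60),38,k=1)
E
python3 - <<'E'
from meas import *
c=np.load('w0.npy',allow_pickle=True).item()
measure(c,(240,85,410,240))
cv2.imwrite('pics/w0c.png',cv2.resize(cv2.cvtColor(c['img'][85:240,240:410],cv2.COLOR_RGB2BGR),None,fx=3.8,fy=3.8,interpolation=2))
E
```

```text
blue lid 4754 [246  91] [400 236] [468.  311.1 150.6 150.6  82.9]
blue@14 4754 [246  91] [400 236] [466.9 298.2 190.5 190.5  82.9]
yel 792 [253 122] [297 144] [425.  352.4  21.5  44.2  82.5]
yel 589 [255 155] [295 170] [420.  323.3  15.5  41.5  82.6]
yel 495 [313 184] [335 205] [465.5 283.1  23.   23.3  82.7]
oran 157 [295 127] [301 167] [447.1 336.8  38.    5.7  81.6]
oran 152 [273 178] [306 205] [435.  298.3  16.8  34.8  39.3]
oran 121 [311 182] [336 206] [465.5 287.7  24.8  25.2  82.7]
black 42 [310 135] [339 136] [474.  340.8   1.2  34.2  82.7]
```

View pics/w0c.png

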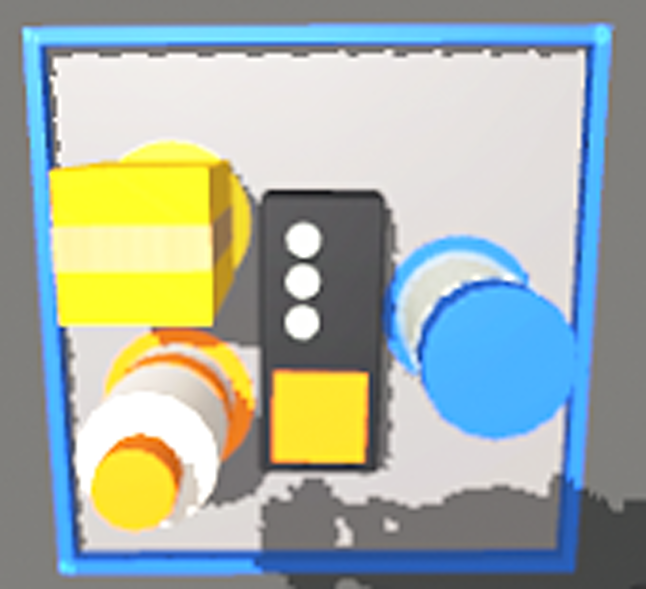

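```bash
python3 - <<'E'
from h import *
c=np.load('w0.npy',allow_pickle=True).item()
for n,p,z in[('jar',(370.8,179.5),89),('carton',(275,149.7),89),('glue',(275.5,213.4),104),('pre',(325.3,172.1),38),('spotB',(240+462/3.8,85+305/3.8),4)]:print(n,ray(c,[p],z).round(1))
t=np.array([467,298.2]);a=np.radians(82.9);y=np.array([np.cos(a),np.sin(a)]);x=np.array([y[1],-y[0]])
print(t+50*x,t-50*x+32*y,t-50*x-32*y)
E
```

```text
jar [[516. 293.  89.]]
carton [[422.2 336.2  89. ]]
glue [[414.4 273.7 104. ]]
pre [[469.5 297.3  38. ]]
spotB [[518.4 293.9   4. ]]
[516.61659689 292.01992616] [421.33865036 336.13469585] [413.42815585 272.62545182]
```

>>> play_rows --motion '[[[0.003,0.025,0,0,0,0],[0.0025,0.0264,0,0,0,0],[0,0,0.03,0,0,0],[0,0,0.04,0,0,0],[0,0,0.04,0,0,0],[0,0,0.035,0,0,0],[0,0,0.025,0,0,0],[0,0,0.015,0,0,0],[0,0,0,0,0,0],[0,0,0,0,0,0]]]' --hand 66

```text
clock: 4.82
position: [517.6, 291.8, 66.4]
eef_rot: [2.358, 2.075, 0.003]
force: [0.5, -0.2, -0.1]
gripper_width: 0.77
grasp_force: 0.0
```

>>> play_rows --motion '[[[0,0,0,0,0,0],[0,0,0,0,0,0],[0,0,0,0,0,0],[0,0,0,0,0,0],[0,0,0,0,0,0],[0,0,0,0,0,0]]]' --hand 30

```text
clock: 5.58
position: [517.6, 292.1, 66.6]
eef_rot: [2.357, 2.076, 0.004]
force: [0.4, 0.2, 6.1]
gripper_width: 0.501
grasp_force: 60.8
```

>>> play_rows --motion '[[[0,0,-0.02,0,0,0],[0,0,-0.04,0,0,0],[0,0,-0.04,0,0,0],[0,0,-0.04,0,0,0],[-0.03,0.012,0,0,0,0],[-0.045,0.018,0,0,0,0],[-0.045,0.018,0,0,0,0],[-0.045,0.018,0,0,0,0],[-0.045,0.018,0,0,0,0],[-0.045,0.018,0,0,0,0],[-0.045,0.018,0,0,0,0],[-0.04,0.017,0,0,0,0],[0,0,0,0,0,0],[0,0,0.03,0,0,0],[0,0,0.04,0,0,0],[0,0,0.03,0,0,0],[0,0,0.02,0,0,0],[0,0,0.01,0,0,0],[0,0,0,0,0,0]]]'

```text
clock: 7.95
position: [609.0, -62.0, 74.7]
eef_rot: [-2.356, -2.076, 0.002]
force: [0.2, 0.1, -2.9]
gripper_width: 0.499
grasp_force: 61.8
```

```bash
python3 - <<'E'
from h import *
c=cam('scene'); save(c,'s1.png')
cv2.imwrite('pics/s1c.png',cv2.resize(cv2.cvtColor(c['img'][130:330,180:500],cv2.COLOR_RGB2BGR),None,fx=2.4,fy=2.4))
E
```

```text
(no output)
```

View pics/s1c.png

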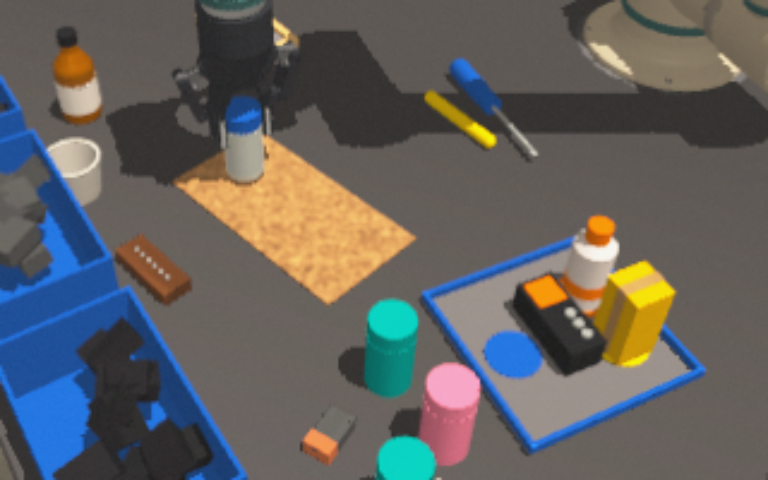

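The jar is held upright over the mat's far end (crop 245,150), and the others are untouched. It still has about 10 mm to go down.

>>> play_rows --motion '[[[0,0,0.006,0,0,0],[0,0,0.003,0,0,0],[0,0,0,0,0,0],[0,0,0,0,0,0]]]'

```text
clock: 8.5
position: [609.8, -62.9, 66.5]
eef_rot: [2.357, 2.076, 0.0]
force: [0.5, 0.4, -3.5]
gripper_width: 0.506
grasp_force: 61.8
```

>>> play_rows --motion '[[[0,0,0,0,0,0],[0,0,0,0,0,0],[0,0,0,0,0,0],[0,0,0,0,0,0],[0,0,-0.03,0,0,0],[0,0,-0.04,0,0,0],[0,0,-0.04,0,0,0],[0,0,-0.04,0,0,0],[0,0,0,0,0,0]]]' --hand 68

```text
clock: 9.62
position: [611.7, -63.2, 220.3]
eef_rot: [2.353, 2.072, 0.008]
force: [0.0, -0.7, -0.7]
gripper_width: 0.796
grasp_force: 0.0
```

```bash
cat > go.py <<'E'
from h import *
import sys
s=env.sense(); p=np.array(s['position']); M=R.from_rotvec(s['eef_rot']).as_matrix()
print(p.round(1),M[:,0].round(4),M[:,2].round(3),s['clock'])
a=[float(v) for v in sys.argv[1:]]
if len(a)>=3: print('tool shift mm',(M.T@(np.array(a[:3])-p)).round(1))
if len(a)>3: print('turn share wz',-((a[3]-np.degrees(np.arctan2(M[1,0],M[0,0])))/180).round(4))
E
python3 go.py 414.4 272.5 220 82.8
```

```text
[611.7 -63.2 220.3] [ 1.264e-01  9.920e-01 -8.000e-04] [ 0.008 -0.002 -1.   ] 9.625
tool shift mm [ 308.1 -238.1   -1.9]
turn share wz -0.0003
```

>>> play_rows --motion '[[[0.02,-0.016,0,0,0,0],[0.04,-0.031,0,0,0,0],[0.04,-0.031,0,0,0,0],[0.04,-0.031,0,0,0,0],[0.04,-0.031,0,0,0,0],[0.04,-0.031,0,0,0,0],[0.04,-0.031,0,0,0,0],[0.04,-0.031,0,0,0,0],[0.008,-0.005,0,0,0,0],[0,0,0,0,0,0],[0,0,0,0,0,0]]]'

```text
clock: 11.0
position: [412.6, 271.9, 215.7]
eef_rot: [2.358, 2.075, -0.002]
force: [0.9, -0.1, 0.0]
gripper_width: 0.796
grasp_force: 0.0
```

```bash
python3 go.py 414.4 272.5 66 82.8
```

```text
[412.6 271.9 215.7] [ 0.1272  0.9919 -0.0012] [-0.001 -0.001 -1.   ] 11.0
tool shift mm [  1.    1.8 149.7]
turn share wz -0.0006
```

>>> play_rows --motion '[[[0.001,0.001,0.03,0,0,0],[0,0,0.04,0,0,0],[0,0,0.04,0,0,0],[0,0,0.025,0,0,0],[0,0,0.0145,0,0,0],[0,0,0,0,0,0],[0,0,0,0,0,0]]]'

```text
clock: 11.88
position: [414.6, 273.8, 67.6]
eef_rot: [2.358, 2.075, 0.003]
force: [-0.0, 0.8, 0.6]
gripper_width: 0.792
grasp_force: 0.0
```

>>> play_rows --motion '[[[0,0,0,0,0,0],[0,0,0,0,0,0],[0,0,0,0,0,0],[0,0,0,0,0,0],[0,0,0,0,0,0],[0,0,0,0,0,0],[0,0,0,0,0,0]]]' --hand 30

```text
clock: 12.75
position: [414.1, 274.0, 68.0]
eef_rot: [2.357, 2.076, 0.003]
force: [-1.3, -0.1, 5.4]
gripper_width: 0.47
grasp_force: 60.2
```

>>> play_rows --motion '[[[0,0,-0.02,0,0,0],[0,0,-0.04,0,0,0],[0,0,-0.04,0,0,0],[0,0,-0.04,0,0,0],[0,0,0,0,0,0],[0,0,0,0,0,0]]]'

```text
clock: 13.5
position: [412.6, 273.3, 205.9]
eef_rot: [-2.357, -2.076, 0.003]
force: [-0.5, 0.0, -2.5]
gripper_width: 0.472
grasp_force: 61.1
```

```bash
python3 go.py 594 10.5 205.5 82.8
```

```text
[412.6 273.3 205.9] [ 0.1262  0.992  -0.0011] [-0.002 -0.001 -1.   ] 13.5
tool shift mm [-237.8  213.1    0.4]
turn share wz -0.0003
```

>>> play_rows --motion '[[[-0.02,0.018,0,0,0,0],[-0.034,0.0305,0,0,0,0],[-0.034,0.0305,0,0,0,0],[-0.034,0.0305,0,0,0,0],[-0.034,0.0305,0,0,0,0],[-0.034,0.0305,0,0,0,0],[-0.034,0.0305,0,0,0,0],[-0.014,0.012,0,0,0,0],[0,0,0,0,0,0],[0,0,0.03,0,0,0],[0,0,0.04,0,0,0],[0,0,0.04,0,0,0],[0,0,0.02,0,0,0],[0,0,0.007,0,0,0],[0,0,0.003,0,0,0],[0,0,0,0,0,0],[0,0,0,0,0,0]]]'

```text
clock: 15.62
position: [595.5, 10.7, 67.7]
eef_rot: [2.356, 2.075, 0.002]
force: [-0.2, 0.7, -2.3]
gripper_width: 0.475
grasp_force: 61.2
```

>>> play_rows --motion '[[[0,0,0,0,0,0],[0,0,0,0,0,0],[0,0,0,0,0,0],[0,0,0,0,0,0],[0,0,-0.03,0,0,0],[0,0,-0.04,0,0,0],[0,0,-0.04,0,0,0],[0,0,-0.04,0,0,0],[0,0,0,0,0,0],[0,0,0,0,0,0]]]' --hand 68

```text
clock: 16.88
position: [594.2, 10.7, 216.2]
eef_rot: [-2.357, -2.076, 0.001]
force: [0.2, -0.2, 0.2]
gripper_width: 0.796
grasp_force: 0.0
```

```bash
python3 go.py 421.8 334.5 216 82.8
```

```text
[594.2  10.7 216.2] [ 1.264e-01  9.920e-01 -1.000e-04] [-0.001  0.    -1.   ] 16.875
tool shift mm [ 299.4 -211.9    0.4]
turn share wz -0.0003
```

>>> play_rows --motion '[[[0.02,-0.014,0,0,0,0],[0.038,-0.027,0,0,0,0],[0.038,-0.027,0,0,0,0],[0.038,-0.027,0,0,0,0],[0.038,-0.027,0,0,0,0],[0.038,-0.027,0,0,0,0],[0.038,-0.027,0,0,0,0],[0.038,-0.027,0,0,0,0],[0.013,-0.008,0,0,0,0],[0,0,0,0,0,0],[0,0,0.03,0,0,0],[0,0,0.04,0,0,0],[0,0,0.04,0,0,0],[0,0,0.025,0,0,0],[0,0,0.014,0,0,0],[0,0,0,0,0,0],[0,0,0,0,0,0]]]'

```text
clock: 19.0
position: [424.2, 334.1, 68.7]
eef_rot: [2.358, 2.075, 0.003]
force: [-0.1, -0.6, -0.1]
gripper_width: 0.797
grasp_force: 0.0
```

>>> play_rows --motion '[[[0,0,0,0,0,0],[0,0,0,0,0,0],[0,0,0,0,0,0],[0,0,0,0,0,0],[0,0,0,0,0,0],[0,0,0,0,0,0],[0,0,0,0,0,0]]]' --hand 30

```text
clock: 19.88
position: [423.8, 334.3, 68.8]
eef_rot: [2.357, 2.076, 0.003]
force: [-0.8, -1.8, 6.0]
gripper_width: 0.489
grasp_force: 61.0
```

>>> play_rows --motion '[[[0,0,-0.02,0,0,0],[0,0,-0.04,0,0,0],[0,0,-0.04,0,0,0],[0,0,-0.04,0,0,0],[0,0,0,0,0,0],[0,0,0,0,0,0]]]'

```text
clock: 20.62
position: [422.4, 333.5, 206.6]
eef_rot: [-2.357, -2.076, 0.004]
force: [-0.2, 0.5, -1.7]
gripper_width: 0.485
grasp_force: 61.3
```

```bash
python3 go.py 577.8 84 206 82.8
```

```text
[422.4 333.5 206.6] [ 0.1263  0.992  -0.0015] [-0.002 -0.001 -1.   ] 20.625
tool shift mm [-227.8  185.7    0.6]
turn share wz -0.0003
```

>>> play_rows --motion '[[[-0.02,0.0165,0,0,0,0],[-0.033,0.027,0,0,0,0],[-0.033,0.027,0,0,0,0],[-0.033,0.027,0,0,0,0],[-0.033,0.027,0,0,0,0],[-0.033,0.027,0,0,0,0],[-0.033,0.027,0,0,0,0],[-0.01,0.007,0,0,0,0],[0,0,0,0,0,0],[0,0,0.03,0,0,0],[0,0,0.04,0,0,0],[0,0,0.04,0,0,0],[0,0,0.02,0,0,0],[0,0,0.007,0,0,0],[0,0,0.003,0,0,0],[0,0,0,0,0,0],[0,0,0,0,0,0]]]'

```text
clock: 22.75
position: [579.1, 84.5, 68.7]
eef_rot: [2.357, 2.076, 0.002]
force: [0.6, -0.1, -1.9]
gripper_width: 0.486
grasp_force: 61.5
```

>>> play_rows --motion '[[[0,0,0,0,0,0],[0,0,0,0,0,0],[0,0,0,0,0,0],[0,0,0,0,0,0],[0,0,-0.03,0,0,0],[0,0,-0.04,0,0,0],[0,0,-0.04,0,0,0],[0,0,-0.04,0,0,0],[0,0,0,0,0,0],[0,0,0,0,0,0]]]' --hand 68

```text
clock: 24.0
position: [577.9, 84.3, 217.2]
eef_rot: [-2.357, -2.076, 0.001]
force: [0.0, 0.0, 0.0]
gripper_width: 0.797
grasp_force: 0.0
```

```bash
python3 go.py 469 296.5 217 82.8
```

```text
[577.9  84.3 217.2] [ 1.264e-01  9.920e-01 -3.000e-04] [-0.001 -0.    -1.   ] 24.0
tool shift mm [ 196.7 -134.8    0.2]
turn share wz -0.0004
```

>>> play_rows --motion '[[[0.02,-0.014,0,0,0,0],[0.038,-0.026,0,0,0,0],[0.038,-0.026,0,0,0,0],[0.038,-0.026,0,0,0,0],[0.038,-0.026,0,0,0,0],[0.0247,-0.0168,0,0,0,0],[0,0,0,0,0,0],[0,0,0,0,0,0]]]'

```text
clock: 25.0
position: [469.4, 295.7, 216.5]
eef_rot: [2.357, 2.076, -0.004]
force: [0.3, 0.0, 0.8]
gripper_width: 0.795
grasp_force: 0.0
```

```bash
python3 - <<'E'
from h import *
c=cam('wrist'); w=cam('top'); cv2.imwrite('pics/b.png',cv2.cvtColor(np.vstack([c['img'][20:270],w['img'][100:350]]),cv2.COLOR_RGB2BGR))
np.save('w1.npy',c,allow_pickle=True); np.save('t1.npy',w,allow_pickle=True)
E
python3 go.py
```

```text
[470.  295.4 217.1] [ 0.1276  0.9918 -0.0013] [-0.001 -0.001 -1.   ] 25.1
```

View pics/b.png

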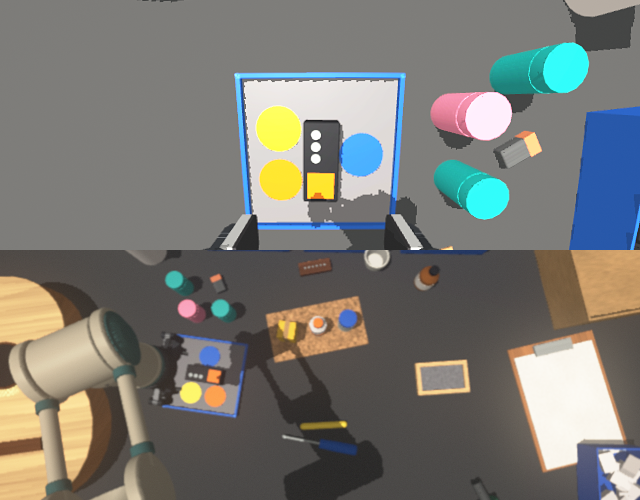

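Carton (288,180), glue (318,174) and jar (348,169) in top-image pixels stand on the mat. The spots are now in plain view: wrist yellow (278,149), orange (280,200), blue (361,175), with the preamp at (321,181).

```bash
python3 - <<'E'
from h import *
def f(c,name,lo,hi,roi,z):
    hsv=cv2.cvtColor(c['img'],cv2.COLOR_RGB2HSV); x0,y0,x1,y1=roi
    m=cv2.inRange(hsv[y0:y1,x0:x1],lo,hi); n,l,s,ce=cv2.connectedComponentsWithStats(m); i=1+np.argmax(s[1:,4])
    p=np.argwhere(l==i)[:,::-1]+[x0,y0]; w=ray(c,p,z)[:,:2].astype(np.float32); r=cv2.minAreaRect(w)
    print(name,len(p),np.round([*r[0],*r[1],r[2]],1),w.mean(0).round(1))
w=np.load('w1.npy',allow_pickle=True).item();t=np.load('t1.npy',allow_pickle=True).item()
f(w,'W yel',(24,120,100),(34,255,255),(250,115,304,175),4)
f(w,'W ora',(14,120,100),(26,255,255),(250,175,304,230),4)
f(w,'W blu',(95,100,60),(125,255,255),(338,145,385,205),4)
f(w,'W pre',(0,0,0),(180,255,75),(295,130,345,225),38)
f(w,'W flap',(5,100,100),(30,255,255),(303,185,340,225),38)
f(t,'T yel',(24,120,100),(34,255,255),(178,228,203,258),4)
f(t,'T ora',(5,120,100),(20,255,255),(200,232,230,260),4)
f(t,'T blu',(100,120,60),(125,255,255),(195,193,224,220),4)
f(t,'T mat',(5,60,80),(25,255,255),(255,135,380,220),3)
f(t,'T jar',(100,120,60),(125,255,255),(335,155,362,185),88)
f(t,'T cradle floor',(0,0,60),(180,40,160),(421,215,464,240),6)
f(t,'T cradle',(8,50,120),(28,255,255),(400,195,490,255),14)
E
```

```text
W yel 1550 [421.8 336.3  52.4  51.8  81.7] [421.7 336.4]
W ora 594 [416.3 266.   53.3  38.9  20.2] [412.8 261.5]
W blu 1484 [516.4 291.8  53.4  52.9  28.2] [516.4 292.3]
W pre 397 [468.3 296.6  92.3  37.8  81.8] [468.6 294. ]
W flap 742 [464.4 269.4  32.   30.9  82. ] [464.1 269.8]
T yel 343 [422.6 334.6  51.4  52.1   1. ] [422.2 333.6]
T ora 357 [414.7 269.6  54.   51.7   2.4] [414.2 269.9]
T blu 306 [516.8 288.7  47.2  49.9   1. ] [516.9 289.3]
T mat 4380 [594.2  10.1 135.3 255.4  12.3] [591.4  16.5]
T jar 230 [608.7 -66.5  39.5  38.9   0.7] [608.2 -65.5]
T cradle floor 901 [ 472.1 -317.5   57.4  105.2    5.1] [ 472.  -317.4]
T cradle 888 [ 471.8 -315.3   86.9  138.7    5.1] [ 471.5 -315.5]
```

>>> play_rows --motion '[[[0.001,-0.0005,0.03,0,0,0],[0,0,0.04,0,0,0],[0,0,0.04,0,0,0],[0,0,0.04,0,0,0],[0,0,0.02,0,0,0],[0,0,0.01,0,0,0],[0,0,0.004,0,0,0],[0,0,0,0,0,0],[0,0,0,0,0,0]]]'

```text
clock: 26.22
position: [469.9, 297.8, 34.7]
eef_rot: [2.357, 2.076, 0.003]
force: [0.3, 0.1, 1.1]
gripper_width: 0.8
grasp_force: 0.0
```

>>> play_rows --motion '[[[0,0,0,0,0,0],[0,0,0,0,0,0],[0,0,0,0,0,0],[0,0,0,0,0,0],[0,0,0,0,0,0],[0,0,0,0,0,0],[0,0,0,0,0,0]]]' --hand 28

```text
clock: 27.1
position: [469.8, 297.9, 34.6]
eef_rot: [2.357, 2.076, 0.002]
force: [-0.2, -0.2, 5.6]
gripper_width: 0.456
grasp_force: 62.4
```

>>> play_rows --motion '[[[0,0,-0.02,0,0,0],[0,0,-0.04,0,0,0],[0,0,-0.04,0,0,0],[0,0,-0.04,0,0,0],[0,0,-0.04,0,0,0],[0,0,0,0,0,0],[0,0,0,0,0,0]]]'

```text
clock: 27.98
position: [468.3, 297.2, 212.5]
eef_rot: [-2.357, -2.076, 0.004]
force: [-0.3, 0.5, -0.9]
gripper_width: 0.459
grasp_force: 61.7
```

```bash
python3 go.py 472 -314 215 95
```

```text
[468.3 297.2 212.5] [ 0.1263  0.992  -0.0014] [-0.002 -0.001 -1.   ] 27.975
tool shift mm [-605.8   80.9   -1.8]
turn share wz -0.0681
```

>>> play_rows --motion '[[[-0.02,0.003,0,0,0,0],[-0.044,0.0058,0,0,0,0],[-0.044,0.0058,0,0,0,0],[-0.044,0.0058,0,0,0,0],[-0.044,0.0058,0,0,0,0],[-0.044,0.0058,0,0,0,0],[-0.044,0.0058,0,0,0,0],[-0.044,0.0058,0,0,0,0],[-0.044,0.0058,0,0,0,0],[-0.044,0.0058,0,0,0,0],[-0.044,0.0058,0,0,0,0],[-0.044,0.0058,0,0,0,0],[-0.044,0.0058,0,0,0,0],[-0.044,0.0058,0,0,0,0],[-0.0138,0.0025,0,0,0,0],[0,0,0,0,0,-0.034],[0,0,0,0,0,-0.034],[0,0,0,0,0,0],[0,0,0,0,0,0]]]'

```text
clock: 30.35
position: [472.4, -313.1, 213.3]
eef_rot: [-2.123, -2.313, 0.0]
force: [-0.9, -0.1, -0.1]
gripper_width: 0.453
grasp_force: 61.7
```

```bash
python3 - <<'E'
from h import *
c=cam('wrist'); save(c,'w2.png'); np.save('w2.npy',c,allow_pickle=True)
hsv=cv2.cvtColor(c['img'],cv2.COLOR_RGB2HSV)
E
python3 go.py 472 -314 36 95
```

```text
[ 472.5 -313.2  213.5] [-8.580e-02  9.963e-01  6.000e-04] [-0.001  0.001 -1.   ] 30.4
tool shift mm [ -0.9  -0.5 177.5]
turn share wz -0.0004
```

View pics/w2.png

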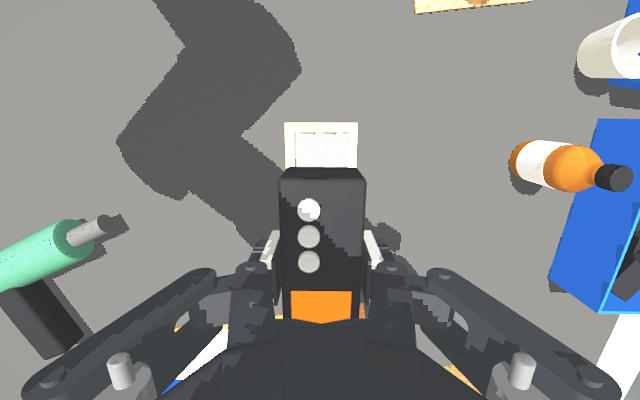

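The preamp is held level above the cradle, whose far edge shows from (285,123) to (357,123). I'll check the alignment with rays.

```bash
python3 - <<'E'
from h import *
c=np.load('w2.npy',allow_pickle=True).item()
e=ray(c,[(285,123),(357,123)],14); d=e[1]-e[0]; print(e.round(1),np.hypot(*d[:2]),np.degrees(np.arctan2(d[1],d[0])))
y=np.array([-0.087,0.996]); print('cradle centre',e[:,:2].mean(0)-66*y)
q=ray(c,[(279,180),(365,180)],217); print(q.round(1),'pre centre',q[:,:2].mean(0)-46*y)
E
```

```text
[[ 425.5 -252.1   14. ]
 [ 506.1 -245.2   14. ]] 80.91018887416811 4.908508988846359
cradle centre [ 471.56736647 -314.4211356 ]
[[ 449.7 -272.2  217. ]
 [ 487.  -269.   217. ]] pre centre [ 472.3494973  -316.42257835]
```

>>> play_rows --motion '[[[0.001,-0.0005,0.03,0,0,0],[0,0,0.04,0,0,0],[0,0,0.04,0,0,0],[0,0,0.035,0,0,0],[0,0,0.018,0,0,0],[0,0,0.008,0,0,0],[0,0,0.003,0,0,0],[0,0,0.002,0,0,0],[0,0,0,0,0,0],[0,0,0,0,0,0],[0,0,0,0,0,0]]]'

```text
clock: 31.78
position: [472.5, -312.8, 38.2]
eef_rot: [2.122, 2.315, -0.0]
force: [0.9, 0.9, -1.4]
gripper_width: 0.457
grasp_force: 61.6
```

>>> play_rows --motion '[[[0,0,0.0015,0,0,0],[0,0,0,0,0,0],[0,0,0,0,0,0]]]'

```text
clock: 32.15
position: [472.5, -312.8, 36.6]
eef_rot: [2.122, 2.315, -0.0]
force: [-0.1, -0.7, 2.3]
gripper_width: 0.455
grasp_force: 61.8
```

>>> play_rows --motion '[[[0,0,0,0,0,0],[0,0,0,0,0,0],[0,0,0,0,0,0],[0,0,0,0,0,0],[0,0,-0.03,0,0,0],[0,0,-0.04,0,0,0],[0,0,-0.04,0,0,0],[0,0,-0.04,0,0,0],[0,0,-0.03,0,0,0],[0,0,0,0,0,0],[0,0,0,0,0,0]]]' --hand 68

```text
clock: 33.52
position: [471.8, -312.2, 215.4]
eef_rot: [-2.122, -2.315, 0.0]
force: [-0.4, 0.2, -0.8]
gripper_width: 0.797
grasp_force: 0.0
```

```bash
python3 - <<'E'
from h import *
t=cam('wrist'); s=cam('scene'); cv2.imwrite('pics/b2.png',cv2.cvtColor(np.vstack([t['img'][50:330],s['img'][100:320]]),cv2.COLOR_RGB2BGR))
E
python3 go.py 577.9 84.3 216 82.8
```

```text
[ 471.6 -312.   214.7] [-0.0867  0.9962  0.0021] [-0.002  0.002 -1.   ] 33.625
tool shift mm [385.6 140.3  -0.8]
turn share wz 0.0676
```

View pics/b2.png

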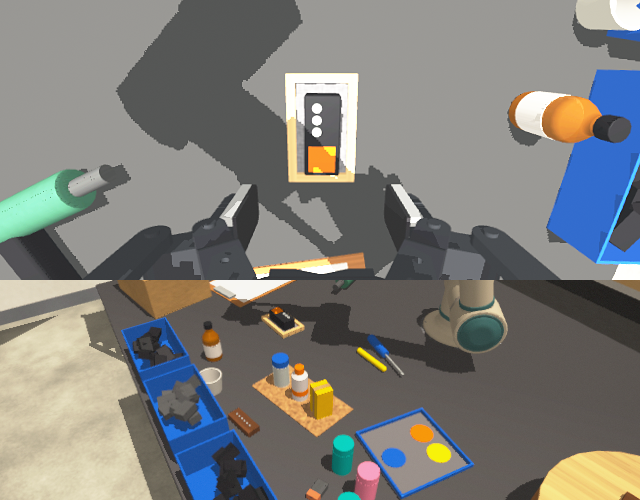

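The preamp sits flat and centred in the cradle at wrist (321,184), and the three still stand on the mat. Next, the jar goes back.

>>> play_rows --motion '[[[0,0,0,0,0,0.034],[0,0,0,0,0,0.0337],[0.02,0.008,0,0,0,0],[0.038,0.0152,0,0,0,0],[0.038,0.0152,0,0,0,0],[0.038,0.0152,0,0,0,0],[0.038,0.0152,0,0,0,0],[0.038,0.0152,0,0,0,0],[0.038,0.0152,0,0,0,0],[0.0166,0.0064,0,0,0,0],[0,0,0,0,0,0],[0,0,0,0,0,0]]]'

```text
clock: 35.12
position: [609.6, -64.5, 215.9]
eef_rot: [-2.357, -2.076, 0.003]
force: [0.5, -1.4, -0.4]
gripper_width: 0.8
grasp_force: 0.0
```

```bash
python3 go.py 609.8 -62.9 66.5 82.8
```

```text
[609.6 -64.5 215.9] [ 0.1262  0.992  -0.001 ] [-0.001 -0.001 -1.   ] 35.125
tool shift mm [  1.8   0.2 149.4]
turn share wz -0.0003
```

>>> play_rows --motion '[[[0.001,0,0.03,0,0,0],[0,0,0.04,0,0,0],[0,0,0.04,0,0,0],[0,0,0.025,0,0,0],[0,0,0.0145,0,0,0],[0,0,0,0,0,0],[0,0,0,0,0,0]]]'

```text
clock: 36.0
position: [611.3, -63.0, 68.0]
eef_rot: [2.356, 2.076, 0.002]
force: [-0.7, -0.2, 0.2]
gripper_width: 0.795
grasp_force: 0.0
```

>>> play_rows --motion '[[[0,0,0,0,0,0],[0,0,0,0,0,0],[0,0,0,0,0,0],[0,0,0,0,0,0],[0,0,0,0,0,0],[0,0,0,0,0,0],[0,0,0,0,0,0]]]' --hand 30

```text
clock: 36.88
position: [610.8, -62.5, 68.1]
eef_rot: [2.355, 2.077, 0.001]
force: [-2.2, -0.6, 5.3]
gripper_width: 0.5
grasp_force: 60.5
```

>>> play_rows --motion '[[[0,0,-0.02,0,0,0],[0,0,-0.04,0,0,0],[0,0,-0.04,0,0,0],[0,0,-0.04,0,0,0],[0,0,0,0,0,0],[0,0,0,0,0,0]]]'

```text
clock: 37.62
position: [609.4, -62.0, 205.2]
eef_rot: [-2.355, -2.076, 0.003]
force: [-0.1, -1.1, -3.3]
gripper_width: 0.501
grasp_force: 61.7
```

```bash
python3 go.py 517.3 292 207 82.8
```

```text
[609.4 -62.  205.2] [1.253e-01 9.921e-01 2.000e-04] [-0.003  0.001 -1.   ] 37.625
tool shift mm [ 339.7 -135.7   -1.3]
turn share wz 0.0
```

>>> play_rows --motion '[[[0.02,-0.008,0,0,0,0],[0.044,-0.0176,0,0,0,0],[0.044,-0.0176,0,0,0,0],[0.044,-0.0176,0,0,0,0],[0.044,-0.0176,0,0,0,0],[0.044,-0.0176,0,0,0,0],[0.044,-0.0176,0,0,0,0],[0.044,-0.0176,0,0,0,0],[0.0117,-0.0045,0,0,0,0],[0,0,0,0,0,0],[0,0,0.03,0,0,0],[0,0,0.04,0,0,0],[0,0,0.04,0,0,0],[0,0,0.02,0,0,0],[0,0,0.006,0,0,0],[0,0,0.0025,0,0,0],[0,0,0,0,0,0],[0,0,0,0,0,0]]]'

```text
clock: 39.88
position: [519.5, 291.7, 69.1]
eef_rot: [2.356, 2.076, 0.004]
force: [0.2, -0.1, -1.3]
gripper_width: 0.5
grasp_force: 61.9
```

>>> play_rows --motion '[[[0,0,0,0,0,0],[0,0,0,0,0,0],[0,0,0,0,0,0],[0,0,0,0,0,0],[0,0,-0.03,0,0,0],[0,0,-0.04,0,0,0],[0,0,-0.04,0,0,0],[0,0,-0.04,0,0,0],[0,0,0,0,0,0],[0,0,0,0,0,0]]]' --hand 68

```text
clock: 41.12
position: [517.9, 291.4, 217.6]
eef_rot: [-2.356, -2.077, 0.002]
force: [0.1, 0.5, -0.4]
gripper_width: 0.798
grasp_force: 0.0
```

```bash
python3 go.py 594 10.7 217 82.8
```

```text
[517.9 291.4 217.6] [ 1.254e-01  9.921e-01 -7.000e-04] [-0.001 -0.001 -1.   ] 41.125
tool shift mm [-269.   110.7    0.7]
turn share wz -0.0
```

>>> play_rows --motion '[[[-0.02,0.008,0,0,0,0],[-0.04,0.0165,0,0,0,0],[-0.04,0.0165,0,0,0,0],[-0.04,0.0165,0,0,0,0],[-0.04,0.0165,0,0,0,0],[-0.04,0.0165,0,0,0,0],[-0.04,0.0165,0,0,0,0],[-0.009,0.0037,0,0,0,0],[0,0,0,0,0,0],[0,0,0.03,0,0,0],[0,0,0.04,0,0,0],[0,0,0.04,0,0,0],[0,0,0.026,0,0,0],[0,0,0.015,0,0,0],[0,0,0,0,0,0],[0,0,0,0,0,0]]]'

```text
clock: 43.12
position: [595.3, 11.1, 68.4]
eef_rot: [2.355, 2.077, 0.002]
force: [-0.6, 0.8, 0.6]
gripper_width: 0.796
grasp_force: 0.0
```

>>> play_rows --motion '[[[0,0,0,0,0,0],[0,0,0,0,0,0],[0,0,0,0,0,0],[0,0,0,0,0,0],[0,0,0,0,0,0],[0,0,0,0,0,0],[0,0,0,0,0,0]]]' --hand 30

```text
clock: 44.0
position: [595.4, 10.8, 68.8]
eef_rot: [2.355, 2.076, 0.003]
force: [-0.4, 1.2, 6.1]
gripper_width: 0.472
grasp_force: 60.9
```

>>> play_rows --motion '[[[0,0,-0.02,0,0,0],[0,0,-0.04,0,0,0],[0,0,-0.04,0,0,0],[0,0,-0.04,0,0,0],[0,0,0,0,0,0],[0,0,0,0,0,0]]]'

```text
clock: 44.75
position: [593.4, 10.9, 206.0]
eef_rot: [-2.355, -2.076, 0.003]
force: [-0.6, 0.4, -2.2]
gripper_width: 0.472
grasp_force: 61.2
```

```bash
python3 go.py 412.8 273.3 207 82.8
```

```text
[593.4  10.9 206. ] [ 1.256e-01  9.921e-01 -1.000e-04] [-0.002  0.    -1.   ] 44.75
tool shift mm [ 237.6 -212.1   -0.5]
turn share wz -0.0001
```

>>> play_rows --motion '[[[0.02,-0.018,0,0,0,0],[0.034,-0.0304,0,0,0,0],[0.034,-0.0304,0,0,0,0],[0.034,-0.0304,0,0,0,0],[0.034,-0.0304,0,0,0,0],[0.034,-0.0304,0,0,0,0],[0.034,-0.0304,0,0,0,0],[0.0136,-0.0117,0,0,0,0],[0,0,0,0,0,0],[0,0,0.03,0,0,0],[0,0,0.04,0,0,0],[0,0,0.04,0,0,0],[0,0,0.02,0,0,0],[0,0,0.006,0,0,0],[0,0,0.002,0,0,0],[0,0,0,0,0,0],[0,0,0,0,0,0]]]'

```text
clock: 46.88
position: [414.8, 273.3, 69.8]
eef_rot: [2.356, 2.076, 0.003]
force: [-0.2, -0.3, -0.5]
gripper_width: 0.473
grasp_force: 61.4
```

>>> play_rows --motion '[[[0,0,0,0,0,0],[0,0,0,0,0,0],[0,0,0,0,0,0],[0,0,0,0,0,0],[0,0,-0.03,0,0,0],[0,0,-0.04,0,0,0],[0,0,-0.04,0,0,0],[0,0,-0.04,0,0,0],[0,0,0,0,0,0],[0,0,0,0,0,0]]]' --hand 68

```text
clock: 48.12
position: [413.3, 273.0, 218.7]
eef_rot: [-2.356, -2.077, 0.002]
force: [-0.3, 0.7, -0.3]
gripper_width: 0.796
grasp_force: 0.0
```

```bash
python3 go.py 577.9 84.3 217 82.8
```

```text
[413.3 273.  218.7] [ 1.254e-01  9.921e-01 -7.000e-04] [-0.001 -0.001 -1.   ] 48.125
tool shift mm [-166.5  187.     1.6]
turn share wz -0.0
```

>>> play_rows --motion '[[[-0.016,0.018,0,0,0,0],[-0.028,0.0315,0,0,0,0],[-0.028,0.0315,0,0,0,0],[-0.028,0.0315,0,0,0,0],[-0.028,0.0315,0,0,0,0],[-0.028,0.0315,0,0,0,0],[-0.0105,0.0115,0,0,0,0],[0,0,0,0,0,0],[0,0,0.03,0,0,0],[0,0,0.04,0,0,0],[0,0,0.04,0,0,0],[0,0,0.026,0,0,0],[0,0,0.015,0,0,0],[0,0,0,0,0,0],[0,0,0,0,0,0]]]'

```text
clock: 50.0
position: [579.2, 85.0, 69.4]
eef_rot: [2.355, 2.077, 0.002]
force: [-0.2, -0.1, 0.8]
gripper_width: 0.797
grasp_force: 0.0
```

>>> play_rows --motion '[[[0,0,0,0,0,0],[0,0,0,0,0,0],[0,0,0,0,0,0],[0,0,0,0,0,0],[0,0,0,0,0,0],[0,0,0,0,0,0],[0,0,0,0,0,0]]]' --hand 30

```text
clock: 50.88
position: [579.3, 84.6, 69.5]
eef_rot: [2.356, 2.076, 0.003]
force: [-0.9, 0.9, 6.4]
gripper_width: 0.484
grasp_force: 61.4
```

>>> play_rows --motion '[[[0,0,-0.02,0,0,0],[0,0,-0.04,0,0,0],[0,0,-0.04,0,0,0],[0,0,-0.04,0,0,0],[0,0,0,0,0,0],[0,0,0,0,0,0]]]'

```text
clock: 51.62
position: [577.4, 84.5, 206.8]
eef_rot: [-2.356, -2.076, 0.003]
force: [0.3, 0.8, -2.8]
gripper_width: 0.484
grasp_force: 61.3
```

```bash
python3 go.py 421.8 334 207 82.8
```

```text
[577.4  84.5 206.8] [ 1.256e-01  9.921e-01 -5.000e-04] [-0.003 -0.    -1.   ] 51.625
tool shift mm [ 2.280e+02 -1.857e+02  2.000e-01]
turn share wz -0.0001
```

>>> play_rows --motion '[[[0.02,-0.0165,0,0,0,0],[0.033,-0.027,0,0,0,0],[0.033,-0.027,0,0,0,0],[0.033,-0.027,0,0,0,0],[0.033,-0.027,0,0,0,0],[0.033,-0.027,0,0,0,0],[0.033,-0.027,0,0,0,0],[0.01,-0.007,0,0,0,0],[0,0,0,0,0,0],[0,0,0.03,0,0,0],[0,0,0.04,0,0,0],[0,0,0.04,0,0,0],[0,0,0.02,0,0,0],[0,0,0.006,0,0,0],[0,0,0.002,0,0,0],[0,0,0,0,0,0],[0,0,0,0,0,0]]]'

```text
clock: 53.75
position: [423.8, 334.3, 70.8]
eef_rot: [2.357, 2.077, 0.003]
force: [-0.1, -0.2, -2.2]
gripper_width: 0.485
grasp_force: 61.5
```

>>> play_rows --motion '[[[0,0,0,0,0,0],[0,0,0,0,0,0],[0,0,0,0,0,0],[0,0,0,0,0,0],[0,0,-0.03,0,0,0],[0,0,-0.04,0,0,0],[0,0,-0.04,0,0,0],[0,0,-0.04,0,0,0],[0,0.02,-0.02,0,0,0],[0,0.02,0,0,0,0],[0,0,0,0,0,0],[0,0,0,0,0,0]]]' --hand 68

```text
clock: 55.25
position: [461.7, 328.5, 238.4]
eef_rot: [-2.356, -2.076, 0.006]
force: [-0.1, -0.3, -0.3]
gripper_width: 0.797
grasp_force: 0.0
```

```bash
python3 - <<'E'
from h import *
t=cam('wrist'); s=cam('scene'); cv2.imwrite('pics/b3.png',cv2.cvtColor(np.vstack([t['img'][50:330],s['img'][100:320]]),cv2.COLOR_RGB2BGR))
np.save('w3.npy',t,allow_pickle=True)
E
python3 go.py
```

```text
[461.7 328.8 239. ] [ 0.1253  0.9921 -0.0016] [-0.003 -0.001 -1.   ] 55.35
```

View pics/b3.png

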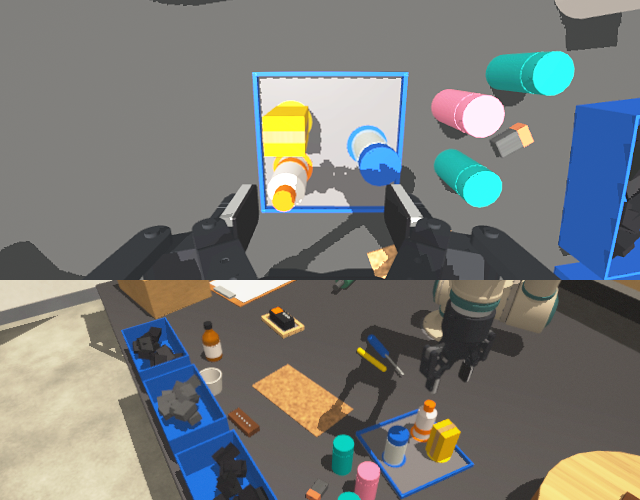

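All three stand upright in the tray on their spots, the preamp is in the cradle and the amber bottle is upright. A quick numeric check of the tops comes before handing in.

```bash
python3 - <<'E'
from h import *
c=np.load('w3.npy',allow_pickle=True).item()
a=[ray(c,[p],z)[0,:2] for p,z in[((380.5,215),89),((285,190.5),89),((284,248.5),104)]]
for n,p,s in zip(('jar','carton','glue'),a,[(516.4,291.8),(421.8,336.3),(413.8,272.8)]): print(n,p.round(1),np.hypot(*(p-s)).round(1))
E
```

```text
jar [517.8 293.5] 2.2
carton [423.9 331.7] 5.0
glue [415.7 275.4] 3.2
```

```bash
python3 -c "
from workcell import env
print(env.job_done())"
```

```text
the job is handed in; nothing more can be done
None
```

The job is handed in with no verdict shown: the preamp lies flat and centred in the cradle, the carton, jar and glue bottle stand within about 5 mm of their spots' centres, and the amber bottle is upright (about 55 s of the 141 s used).

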